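Shim the rocking balance

ROBOT

A 7-joint arm with a two-finger parallel gripper is mounted at the origin on a cart in front of the work surface, level with it; the furniture and walls round the work are solid. World frame = base frame: x ahead of the robot, y to its left, z up, the work surface at z = 0. Lengths are in m, angles in rad, forces in N, time in s.
With the tool pointing down it reaches from about 0.425 to 0.95 m from the base axis. Payload 4.7 kg.
Tool frame: the origin (TCP) lies at the very end of the fingers, on their centre line; the grasp point (between the pads) lies 19 mm behind it (env.grasp_offset is the distance from the TCP to the grasp point, in m); z points along the fingers, y is the line along which they close (so a half turn about z gives the same grasp; the last joint's range is limited). The gripper opens to 85 mm and grips with 20 to 120 N. Pads are 22 mm wide; open, the fingers measure 114 mm over their backs; the gripper's body (76 mm by 85 mm) begins 54 mm behind the grasp point. The pads swing forward as they close: fully open they stand 13 mm farther back than shut.
Start: joints at [1.087, 0.469, -0.049, 1.532, 0.024, 1.141, -0.082], TCP at [0.297, -0.606, 0.231] pointing down, gripper open.
Joint ranges: [-2.59, 2.59], [-0.33, 1.99], [-1.39, 1.29], [0.1, 2.45], [-1.04, 4.18], [0.21, 1.99], [-2.66, 2.66]. Speed limits (rad/s): [2.57, 2.57, 3.14, 3.14, 3.14, 3.14, 3.14].

INTERFACE

Orientations are given as a unit quaternion [x, y, z, w].
In Python, from bench import env, capture, camera_info gives the robot as it stands.
- The arm moves only by the tool jog_arm, never from a script. Its argument "rows" is a list of rows, each a list of 3 entries, a list of its own where there are three numbers: the shift along the world's x, y, z in cm, then the turn about the world's z in degrees, then the finger opening in cm, from 0 to 8.54. A call has 1 to 20 rows; each row is the pose to reach, as a shift and turn from the pose commanded when the call began; what a row does not reach only later rows make up. A row lasts 1/8 s, in which the tool goes at most 62.5 mm and 10.7 degrees, less where a joint would pass 70% of its speed; a pose out of reach is approached as far as the arm can. A call with a gripper value outside its range is refused whole. The fingers move at their own pace and stop on an object; "force" is the grip in N (left out, the last holds). Time passes only in rows, so rows that repeat a pose let the fingers close. It gives the time, the measured TCP pose, the force, the opening and the grip force at its end, in the units of the state.
- env.observe(): the state, without advancing time (a new reading comes with each control period).
- capture(name): name is "scene" or "top" or "wrist"; returns the picture (480x640x3 uint8, red, green, blue); there is no depth.
- camera_info(name): a dict with "mtx" (3x3 intrinsics, pixels), "pose" (4x4, takes a point from camera to world coordinates). Camera axes: x right, y up, looking along -z (the intrinsics and any distortion apply to the point x, -y, -z); pixel columns grow to the right and rows downward; lengths in m; the calibration is good to about 2 mm. The wrist camera is an equidistant fisheye: a pixel r from the principal point sees the ray r / f radians off the axis. A picture is of the moment at which its call begins: read the wrist's pose just before it. camera_info takes no time and is no camera call; for the wrist camera it gives the pose at the moment of the call.
- env.hand_in(): hands the job in; it is judged then, once.
The state is a dict: "time_s": time; "joint_positions": joint angles; "qvel": joint speeds; "joint_torque": joint torques, N m; "tcp_pos": TCP position; "tool_rot": TCP orientation; "wrist_force": force on the tool from outside, world axes, zero at the start; "moment": the same for the moment, N m; "grip_width": finger opening in m; "finger_force": force on a finger pad.
Only numpy, scipy, OpenCV 4.12 (cv2) and the standard library are available. Lean on these libraries where they do the work, as an engineer would, in place of code of your own. Each camera call takes 0.05 s, during which the arm holds its last target. There are 200 camera calls.

TASK

The low balance rocks because one foot, the bare stud at its front left corner, has lost its rubber pad. Without gripping or lifting anything, push the wooden wedge along the worktop with the fingertips, thin end first, under that stud until it just fits snugly and takes up the gap, without jacking the balance out of level, shoving it along or disturbing the things around. Then press down with the fingertips on top of the balance at that corner, with about 10 N, to prove that it no longer rocks, and finish while still holding that press.

Things in the scene. Friction and masses are not known exactly. Their poses are not given: they have to be found in the camera images.
- balance: Loose low balance, 2 kg: white housing 190 (x) x 220 (y), flat deck 54, underside 30 above the worktop; steel pan 104 across, top 61 high; display at front. Origin: centre at worktop level; x to its back, y left, z up. Feet at x +-70, y +-85 mm: 3 rubber pads, 24 across; front left a bare stud. Starts level on the pads; 4 to 6 N down on that corner rocks it onto the stud.
- stud_end (a point): Centre of the flat lower end of the bare stud: steel, 12 mm in diameter, 10 mm above the worktop while the balance is level.
- corner_top (a point): Point on the flat top deck straight above the bare stud, 54 mm above the worktop; the housing's edges are 25 mm from it in both directions. The place to press.
- wedge: Loose wooden wedge, 110 long, 36 wide, 2 thick at the thin end, 22 at the upright back face, straight slope. Origin: centre of underside; x to the thin end (+55), z up. Starts left of the balance, thin end 35-75 short of the stud, up to 12 aside, 0.1 rad askew. Snug when the stud's centre is at wedge x = +16, y = 0 mm. Slides with under 1 N; over 3.5 N jacks or shoves the balance.
- timer: Bystander: white lab timer, 50x62x19 mm, lying flat. Origin: centre of the underside.
- small_beaker: Bystander: small glass beaker, 45 mm across, 56 mm high. Origin: centre of the underside.
- bottle: Bystander: small amber reagent bottle, 48 mm across, 105 mm high. Origin: centre of the underside.
- beaker: Bystander: glass beaker, 62 mm across, 80 mm high. Origin: centre of the underside.
- dish: Bystander: glass petri dish, 61 mm across, 15 mm high. Origin: centre of the underside.

How it is judged:
On the way:
1. the wedge is pushed in under the bare stud as far as it fits, before the corner is pressed (x of stud_end in the frame of wedge between 0.004 and 0.028 m and y of stud_end in the frame of wedge between -0.016 and 0.016 m and angle between balance's own z axis and vertical below 0.012 rad and contact force between the fingers and balance below 0.5 N), for 0.2 s.
At the end, for the whole second after the job is handed in: Fingers press the balance with 5 to 40 N within 50 mm of the point above the stud; it stays within 0.012 rad of level, moved under 15 mm; the wedge carries over 0.5 N, stud centre at wedge x +4 to +28 mm, |y| under 16 mm; all at rest (x of stud_end in the frame of wedge between 0.004 and 0.028 m and y of stud_end in the frame of wedge between -0.016 and 0.016 m and angle between balance's own z axis and vertical below 0.012 rad and contact force between the fingers and balance between 5 and 40 N and contact force between wedge and balance above 0.5 N and horizontal distance between the grasp point and corner_top below 0.05 m and linear speed of each of balance, wedge below 0.02 m/s and distance of balance from where it was at the start of the episode below 0.015 m); the arm keeps its last pose, push and grip.
It fails at once if the wedge is lifted off the worktop or tipped (height (world z) of wedge above 0.01 m or angle between wedge's own z axis and vertical above 0.25 rad).
It fails at once if the balance is lifted or tipped up (height (world z) of balance above 0.012 m or angle between balance's own z axis and vertical above 0.13 rad).
It fails at once if the balance is shoved more than 25 mm (distance of balance from where it was at the start of the episode above 0.025 m).
It fails at once if the balance is pressed harder than 60 N (contact force between the fingers and balance above 60 N).
It fails at once if a bystander is moved more than 20 mm (distance of any of timer, small_beaker, bottle, beaker, dish from where it was at the start of the episode above 0.02 m).
It also fails if it takes over 42 s, if anything falls off the work surface, if the arm or the gripper's body presses on something with over 40 N, if the wrist force passes 120 N, or if a joint passes its speed limit or range.

## Working session

There is one attempt and no reset: what is moved stays moved. The work goes in short steps, Python scripts to look and compute and a tool call to move; the robot and the scene stay as the last step left them, time stands still between calls to the robot, and variables do not carry over. Pictures are saved under pics/ and viewed, at most 10 in all, crops included, and the job is handed in when it is done.

Besides the shell and the picture viewer there is one more tool, called after "Emit:" as name(argument=value, ...) on one line, values as JSON. jog_arm: Moves the arm, as the interface text tells. Its arguments: {"type":"object","properties":{"rows":{"type":"array"},"force":{"type":"number"}},"required":["rows"]}

```bash
mkdir -p pics
python3 - <<'E'
from bench import env,capture,camera_info
import cv2,numpy as np
for n in("scene","top"):
    cv2.imwrite(f"pics/{n}0.png",capture(n)[:,:,::-1]);c=camera_info(n);print(n,np.round(c["mtx"],1).tolist(),np.round(c["pose"],3).tolist(), [k for k in c])
s=env.observe();print(s["tcp_pos"],s["tool_rot"],s["time_s"],s["grip_width"])
E
```

```text
scene [[490.6, 0.0, 330.2], [0.0, 490.6, 240.3], [0.0, 0.0, 1.0]] [[-0.687, 0.372, -0.624, 0.085], [-0.726, -0.33, 0.603, 0.425], [0.019, 0.868, 0.497, 0.476], [0.0, 0.0, 0.0, 1.0]] ['mtx', 'pose']
top [[490.6, 0.0, 309.3], [0.0, 490.6, 231.0], [0.0, 0.0, 1.0]] [[0.018, 0.973, -0.232, 0.426], [-1.0, 0.018, 0.001, -0.087], [0.005, 0.232, 0.973, 0.88], [0.0, 0.0, 0.0, 1.0]] ['mtx', 'pose']
[ 0.29630419 -0.60591951  0.23036605] [ 9.74250765e-01  2.25465482e-01 -2.33100283e-04 -8.41620263e-04] 0.1 0.08553107198304039
```

View pics/top0.png

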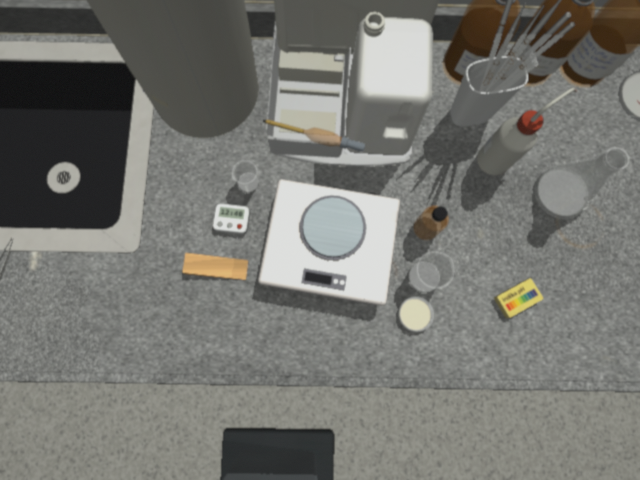

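View pics/scene0.png

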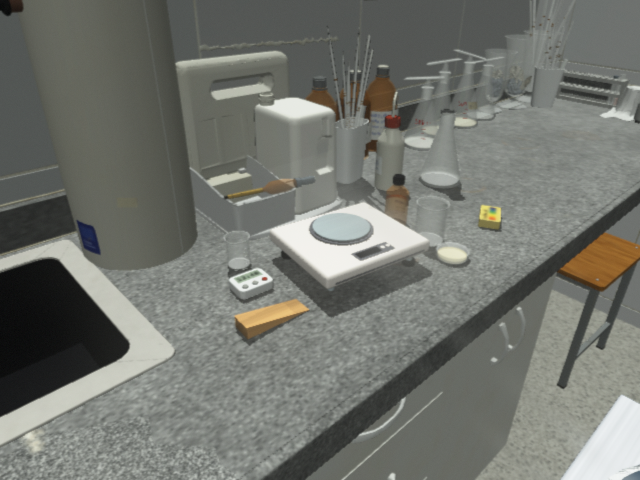

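The top view shows the balance deck with corners at about (281,182), (399,199), (386,300) and (262,286). The wedge spans (183..247, 254..279), with its thin end to the right, toward the balance. The timer is at (231,218).

```bash
cat > h.py <<'E'
import numpy as np,cv2
from bench import env,capture,camera_info
def ray(ci,px,z,fish=False):
    K=np.array(ci["mtx"]);P=np.array(ci["pose"]);px=np.atleast_2d(np.array(px,float))
    a=np.c_[(px[:,0]-K[0,2])/K[0,0],(px[:,1]-K[1,2])/K[1,1]]
    if fish:
        r=np.linalg.norm(a,axis=1)[:,None]; d=np.c_[a/r*np.sin(r),np.cos(r)]
    else: d=np.c_[a,np.ones(len(a))]
    d=(d*[1,-1,-1])@P[:3,:3].T
    return P[:3,3]+d*((z-P[2,3])/d[:,2])[:,None]
def wedge_mask(im):
    h=cv2.cvtColor(im,cv2.COLOR_RGB2HSV); return cv2.inRange(h,(8,110,110),(25,255,255))
def biggest(m,near=None):
    cs=cv2.findContours(m,cv2.RETR_EXTERNAL,cv2.CHAIN_APPROX_NONE)[0]
    if near: cs=[c for c in cs if cv2.pointPolygonTest(cv2.convexHull(c),near,False)>=0]
    return max(cs,key=cv2.contourArea)
E
python3 - <<'E'
from h import *
im=capture("top");ci=camera_info("top")
c=biggest(wedge_mask(im),(215.,267.));q=cv2.boxPoints(cv2.minAreaRect(c));q=q[np.argsort(q[:,0])];print("wedge px",q.round(1).tolist())
a=ray(ci,q[:2],.022).mean(0);b=ray(ci,q[2:],.002).mean(0);d=b-a;print("back",a,"thin",b,"len",np.hypot(*d[:2]),"yaw",np.arctan2(d[1],d[0]))
h=cv2.cvtColor(im,cv2.COLOR_RGB2HSV);m=cv2.inRange(h,(0,0,185),(179,40,255));m[:178]=0;m[305:]=0;m[:,:255]=0
m[:,405:]=0
c=biggest(m);q=cv2.boxPoints(cv2.minAreaRect(c));print("bal px",q.round(1).tolist(),cv2.contourArea(c))
w=ray(ci,q,.054);print(w.round(4).tolist(),[np.hypot(*(w[i]-w[i-1])[:2]).round(4) for i in range(4)])
C=w.mean(0);fl=w[np.argmin(q[:,0]-q[:,1])];fr=w[np.argmax(q[:,0]+q[:,1])]
y=fl-fr;y/=np.hypot(*y[:2]);x=np.array([y[1],-y[0],0]);print("yawbal",np.arctan2(x[1],x[0]))
S=C-.07*x+.085*y;print("C",C,"stud",S)
u=d/np.hypot(*d[:2])
u[2]=0;u/=np.linalg.norm(u)
v=np.array([-u[1],u[0],0]);r=S-(a+u*.055);print("stud in wedge",r@u,r@v)
t=biggest(cv2.inRange(h,(0,0,185),(179,60,255))[200:240,205:255].copy());tt=cv2.boxPoints(cv2.minAreaRect(t))+[205,200];print("timer",ray(ci,tt,.019).round(3).tolist())
E
```

```text
wedge px [[182.60000610351562, 272.6000061035156], [184.8000030517578, 253.10000610351562], [244.6999969482422, 279.5], [246.89999389648438, 260.0]]
back [0.56886532 0.13323608 0.022     ] thin [0.56167029 0.02549232 0.002     ] len 0.107983731309313 yaw -1.6374764007464284
bal px [[258.8999938964844, 281.0], [277.20001220703125, 177.6999969482422], [403.29998779296875, 199.89999389648438], [385.1000061035156, 303.29998779296875]] 12849.0
[[0.5347, -0.0042, 0.054], [0.7195, -0.029, 0.054], [0.6825, -0.252, 0.054], [0.5013, -0.2166, 0.054]] [np.float64(0.215), np.float64(0.1864), np.float64(0.2261), np.float64(0.1846)]
yawbal -0.15637890109453315
C [ 0.60947966 -0.12546621  0.054     ] stud [ 0.55357192 -0.03060144  0.054     ]
stud in wedge 0.10949244204154443 -0.004342816499725705
timer [[0.634, 0.087, 0.019], [0.681, 0.084, 0.019], [0.674, 0.023, 0.019], [0.627, 0.027, 0.019]]
```

Emit:
jog_arm(rows=[[[27,82,0],60,0],[[27,82,0],60,0],[[27,82,0],60,0],[[27,82,0],60,0],[[27,82,0],60,0],[[27,82,0],60,0],[[27,82,0],60,0],[[27,82,0],60,0],[[27,82,0],60,0],[[27,82,0],60,0],[[27,82,0],60,0],[[27,82,0],60,0],[[27,82,0],60,0],[[27,82,0],60,0],[[27,82,0],60,0],[[27,82,0],60,0],[[27,82,0],60,0],[[27,82,0],60,0]])

```text
time_s: 2.4
tcp_pos: [0.5667, 0.2121, 0.2315]
tool_rot: [0.732, 0.682, -0.0, 0.0]
wrist_force: [0.7, 1.0, -0.2]
grip_width: 0.0
finger_force: 0.0
```

Run:
```python
from h import *
s=env.observe();print(s["time_s"],s["tcp_pos"],s["tool_rot"],s["joint_positions"],s["wrist_force"])
ci=camera_info("wrist");im=capture("wrist");cv2.imwrite("pics/w1.png",im[:,:,::-1]);print(np.round(ci["mtx"],1).tolist(),np.round(ci["pose"],3).tolist())
```

```text
2.4 [0.56671706 0.21207552 0.23146275] [ 7.31753874e-01  6.81568857e-01 -1.14960537e-04  3.84256038e-04] [ 0.04324937  0.42724048 -0.63606822  1.67962694  0.27703424  1.1262408
 -0.74117294] [ 0.68269377  0.95659525 -0.2217919 ]
[[371.6, 0.0, 320.2], [0.0, 371.6, 233.6], [0.0, 0.0, 1.0]] [[0.998, 0.066, 0.022, 0.572], [-0.07, 0.95, 0.304, 0.29], [-0.0, -0.305, 0.952, 0.373], [0.0, 0.0, 0.0, 1.0]]
```

View pics/w1.png

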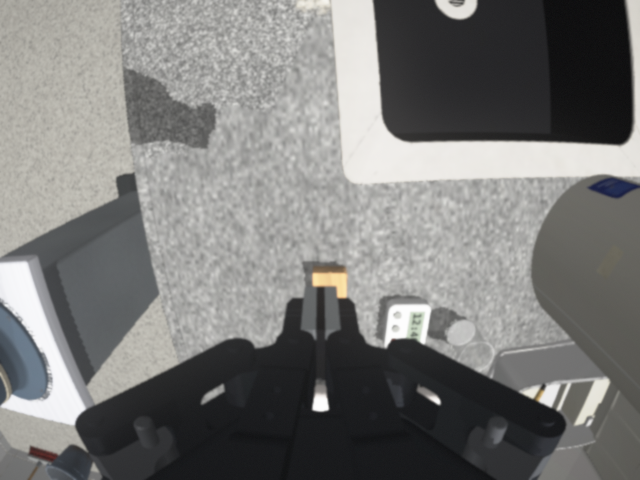

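The wrist view shows the wedge's back at (312..347, 266..298), right ahead of the fingertips. The hand hides the rest, so I'll refine the balance pose from the first top view.

Run:
```python
from h import *
ci=camera_info("top");im=cv2.imread("pics/top0.png")[:,:,::-1].copy()
h=cv2.cvtColor(im,cv2.COLOR_RGB2HSV);m=cv2.inRange(h,(0,0,185),(179,40,255));m[:178]=0;m[305:]=0;m[:,:255]=0;m[:,405:]=0
m=cv2.morphologyEx(m,cv2.MORPH_OPEN,np.ones((5,5)))
c=cv2.convexHull(biggest(m))
k=cv2.drawContours(np.zeros_like(m),[c],-1,255,1);P=np.argwhere(k>0)[:,::-1].astype(float)
g=np.array([[281,182],[399,199],[386,300],[262,286]],float);L=[]
for i in range(4):
    a,b=g[i],g[(i+1)%4];d=(b-a)/np.linalg.norm(b-a);n=np.array([-d[1],d[0]]);t=(P-a)@d/np.linalg.norm(b-a);s=P[(abs((P-a)@n)<5)&(t>.12)&(t<.88)]
    vx,vy,x,y=cv2.fitLine(s.astype(np.float32),cv2.DIST_HUBER,0,.01,.01).ravel();L.append(np.cross([x,y,1],[x+vx,y+vy,1]));
q=[]
for i in range(4):
    p=np.cross(L[i-1],L[i]);q.append(p[:2]/p[2])
q=np.array(q);print(q.round(1).tolist());w=ray(ci,q,.054)[:,:2];print(w.round(4).tolist(),[np.hypot(*(w[i]-w[i-1])).round(4) for i in range(4)])
for nm,e in(("back",w[0]-w[1]),("front",w[3]-w[2])):print(nm,"yaw",np.arctan2(-e[0],e[1]))
for e in(w[0]-w[3],w[1]-w[2]):print("side",np.arctan2(e[1],e[0]))
C=w.mean(0);e=(w[0]-w[1]+w[3]-w[2]);y=e/np.linalg.norm(e);x=np.array([y[1],-y[0]]);S=C-.07*x+.085*y
print("C",C,"stud",S)
u=np.array([np.cos(-1.6375),np.sin(-1.6375)]);v=np.array([-u[1],u[0]]);r=S-np.array([.5689,.1332]);print("from wedge back: along",r@u,"side",r@v)
```

```text
[[279.2, 178.8], [399.2, 199.0], [385.4, 303.4], [258.8, 281.0]]
[[0.7174, -0.0327], [0.684, -0.2449], [0.5012, -0.2172], [0.5349, -0.0041]] [np.float64(0.1848), np.float64(0.2149), np.float64(0.1849), np.float64(0.2157)]
back yaw -0.1561282396478734
front yaw -0.15682586195812281
side -0.15551665764060274
side -0.15069046460141736
C [ 0.6093455 -0.1247018] stud [ 0.55344714 -0.0298315 ]
from wedge back: along 0.16369893984024222 side -0.004551757920666377
```

Emit:
jog_arm(rows=[[[0.5,-1,-6],-1.5,0],[[0.5,-2,-12],-1.5,0],[[0.5,-3,-17],-1.5,0],[[0.5,-4,-20],-1.5,0],[[0.5,-4.5,-21.5],-1.5,0],[[0.5,-5,-22.3],-1.5,0],[[0.5,-5,-22.3],-1.5,0],[[0.5,-5,-22.3],-1.5,0],[[0.5,-5,-22.3],-1.5,0]])

```text
time_s: 3.58
tcp_pos: [0.5722, 0.1642, 0.0094]
tool_rot: [0.74, 0.673, 0.001, 0.0]
wrist_force: [0.3, 0.0, 0.2]
grip_width: 0.0
finger_force: 0.0
```

Run:
```python
from h import *
print(env.observe()["tcp_pos"],env.observe()["wrist_force"])
a=capture("scene")[200:400,130:430];cv2.imwrite("pics/s2.png",cv2.resize(a,None,fx=2.5,fy=2.5)[:,:,::-1])
```

```text
[0.57218674 0.16424789 0.0093614 ] [0.25997487 0.04422648 0.18561419]
```

View pics/s2.png

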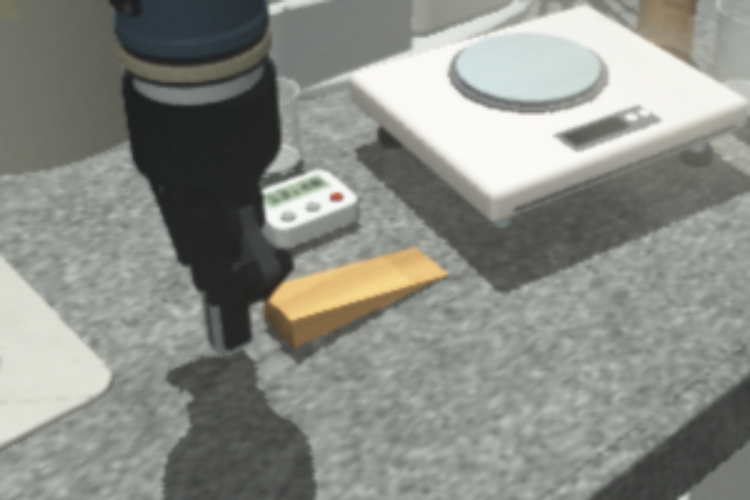

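Emit:
jog_arm(rows=[[[-0.1,-0.8,0],0,0],[[-0.15,-1.4,0],0,0],[[-0.2,-1.9,0],0,0],[[-0.2,-2.3,0],0,0],[[-0.25,-2.8,0],0,0],[[-0.3,-3.4,0],0,0],[[-0.4,-4.0,0],0,0],[[-0.45,-4.6,0],0,0],[[-0.5,-5.2,0],0,0],[[-0.55,-5.8,0],0,0],[[-0.6,-6.4,0],0,0],[[-0.65,-7.0,0],0,0],[[-0.7,-7.6,0],0,0],[[-0.75,-8.1,0],0,0],[[-0.8,-8.5,0],0,0],[[-0.85,-8.8,0],0,0],[[-0.85,-9.0,0],0,0],[[-0.85,-9.0,0],0,0]])

```text
time_s: 5.88
tcp_pos: [0.563, 0.0734, 0.0083]
tool_rot: [0.74, 0.673, -0.0, 0.0]
wrist_force: [-0.9, 0.5, -0.1]
grip_width: -0.0002
finger_force: 0.0
```

Run:
```python
from h import *
s=env.observe();print(s["tcp_pos"],s["wrist_force"])
a=capture("scene")[200:400,130:430];cv2.imwrite("pics/s3.png",cv2.resize(a,None,fx=2.5,fy=2.5)[:,:,::-1])
im=capture("top");cv2.imwrite("pics/t3.png",im[:,:,::-1])
```

```text
[0.56301329 0.07339434 0.00829223] [-0.85739347  0.53128451 -0.14399731]
```

View pics/s3.png

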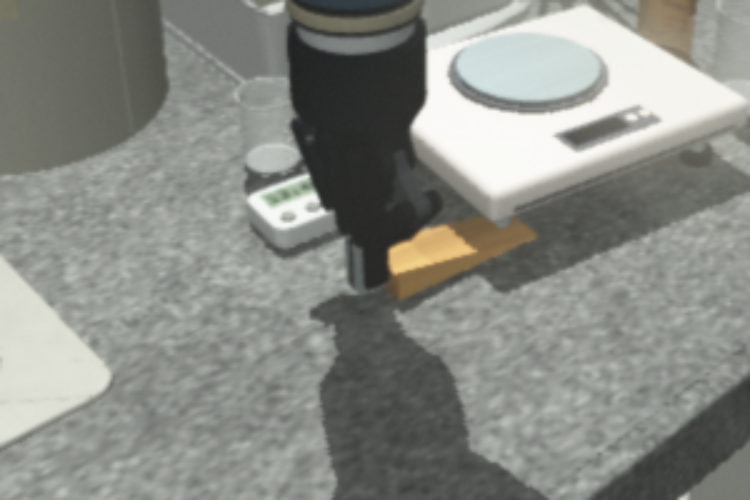

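The wedge's near lower edge runs from the back corner (400,300) to the thin tip (535,237) in the crop, with the stud at about (505,220) over it. I'll check the alignment numerically.

Run:
```python
from h import *
ci=camera_info("scene");p=ray(ci,[[130+400/2.5,200+299/2.5],[130+535/2.5,200+237/2.5]],.0)[:,:2];d=p[1]-p[0];print(p,np.linalg.norm(d),np.arctan2(d[1],d[0]))
S=np.array([.5534,-.0298]);u=d/np.linalg.norm(d);v=np.array([-u[1],u[0]]);r=S-p[0];print("stud wedge x",r@u-.055,"y",r@v-.018)
r=S-p[1];print("from tip x",r@u+.055)
im=capture("top");c=biggest(wedge_mask(im)[240:300,200:300].copy())+[200,240];print(cv2.boundingRect(c));h=cv2.boxPoints(cv2.minAreaRect(c));print(h.round(1).tolist(),ray(camera_info("top"),h,.018).round(4).tolist())
```

```text
[[ 0.54665224  0.0596231 ]
 [ 0.53679179 -0.04618224]] 0.10626381692628895 -1.6637222384561086
stud wedge x 0.0334111474961127 y -0.002983588344810509
from tip x 0.037147330569823785
(233, 259, 27, 23)
[[230.3000030517578, 277.79998779296875], [233.10000610351562, 258.6000061035156], [259.5, 262.3999938964844], [256.79998779296875, 281.5]] [[0.5444, 0.0501, 0.018], [0.5788, 0.0471, 0.018], [0.5728, -0.0003, 0.018], [0.5385, 0.0031, 0.018]]
```

Emit:
jog_arm(rows=[[[-0.05,-0.4,0],0,0],[[-0.1,-0.8,0],0,0],[[-0.1,-1.1,0],0,0],[[-0.13,-1.3,0],0,0],[[-0.13,-1.4,0],0,0],[[-0.13,-1.4,0],0,0]])

```text
time_s: 6.78
tcp_pos: [0.5617, 0.0594, 0.0083]
tool_rot: [0.74, 0.673, -0.0, 0.0]
wrist_force: [-0.2, 0.7, -0.6]
grip_width: -0.0003
finger_force: 0.0
```

Emit:
jog_arm(rows=[[[-0.02,-0.1,0],0,0],[[-0.02,-0.2,0],0,0],[[-0.02,-0.2,0],0,0]])

```text
time_s: 7.15
tcp_pos: [0.5615, 0.0574, 0.0083]
tool_rot: [0.74, 0.673, -0.0, 0.0]
wrist_force: [0.0, -0.4, 0.0]
grip_width: 0.0002
finger_force: 0.0
```

Emit:
jog_arm(rows=[[[-0.01,-0.1,0],0,0],[[-0.01,-0.1,0],0,0],[[-0.01,-0.1,0],0,0]])

```text
time_s: 7.52
tcp_pos: [0.5615, 0.0565, 0.0083]
tool_rot: [0.74, 0.673, 0.0, 0.0]
wrist_force: [0.3, -0.2, 0.4]
grip_width: -0.0002
finger_force: 0.0
```

Emit:
jog_arm(rows=[[[-0.01,-0.1,0],0,0],[[-0.01,-0.1,0],0,0],[[-0.01,-0.1,0],0,0]])

```text
time_s: 7.9
tcp_pos: [0.5613, 0.0556, 0.0083]
tool_rot: [0.74, 0.673, 0.0, 0.0]
wrist_force: [0.9, 0.4, -0.1]
grip_width: 0.0001
finger_force: 0.0
```

Emit:
jog_arm(rows=[[[-0.01,-0.1,0],0,0],[[-0.01,-0.1,0],0,0],[[-0.01,-0.1,0],0,0]])

```text
time_s: 8.28
tcp_pos: [0.5613, 0.0545, 0.0083]
tool_rot: [0.74, 0.673, -0.0, 0.0]
wrist_force: [0.6, 0.5, 0.6]
grip_width: -0.0001
finger_force: 0.0
```

Run:
```python
from h import *
s=env.observe();f=[]
a=capture("scene")[200:400,130:430];cv2.imwrite("pics/s4.png",cv2.resize(a,None,fx=2.5,fy=2.5)[:,:,::-1])
for i in range(6): capture("top");f.append(env.observe()["wrist_force"])
print(np.mean(f,0),np.std(f,0),s["tcp_pos"])
```

```text
[-0.07253277  0.08262269  0.25330918] [0.27725421 0.33327432 0.75448546] [0.56127358 0.05452892 0.00833827]
```

View pics/s4.png

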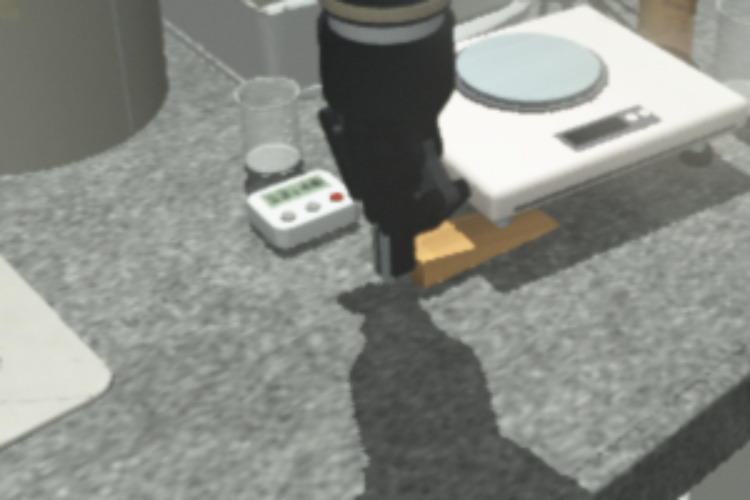

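The wedge's tip is now at (558,224), with the stud at (500,218) over its mid slope. Nothing else has moved and the mean force is still about 0, so I'll keep creeping.

Emit:
jog_arm(rows=[[[-0.01,-0.1,0],0,0],[[-0.01,-0.1,0],0,0],[[-0.01,-0.1,0],0,0]])

```text
time_s: 9.0
tcp_pos: [0.5612, 0.0536, 0.0083]
tool_rot: [0.74, 0.673, 0.0, 0.0]
wrist_force: [-0.1, 0.3, 0.3]
grip_width: -0.0
finger_force: 0.0
```

```bash
cat > f.py <<'E'
from h import *
f=[]
for i in range(6): capture("top");f.append(env.observe()["wrist_force"])
print(np.mean(f,0),env.observe()["tcp_pos"])
E
python3 f.py
```

```text
[ 0.20897031 -0.06717999 -0.20064847] [0.56114308 0.05360546 0.00831411]
```

Emit:
jog_arm(rows=[[[-0.01,-0.1,0],0,0],[[-0.01,-0.1,0],0,0],[[-0.01,-0.1,0],0,0]])

```text
time_s: 9.68
tcp_pos: [0.5611, 0.0526, 0.0083]
tool_rot: [0.74, 0.673, 0.0, 0.0]
wrist_force: [-0.3, 0.6, 0.0]
grip_width: -0.0001
finger_force: 0.1
```

```bash
python3 f.py
```

```text
[-0.18680084  0.51230052 -0.04925388] [0.56106047 0.05261373 0.00833795]
```

Emit:
jog_arm(rows=[[[-0.01,-0.1,0],0,0],[[-0.01,-0.1,0],0,0],[[-0.01,-0.1,0],0,0]])

```text
time_s: 10.35
tcp_pos: [0.561, 0.0519, 0.0084]
tool_rot: [0.74, 0.673, 0.0, -0.0]
wrist_force: [0.1, 1.8, -0.5]
grip_width: 0.0003
finger_force: 0.6
```

```bash
python3 f.py
```

```text
[ 0.16529189  1.44859893 -0.11141216] [0.56098135 0.0518297  0.0083572 ]
```

Emit:
jog_arm(rows=[[[0,-0.05,0],0,0],[[0,-0.05,0],0,0],[[0,-0.05,0],0,0]])

```text
time_s: 11.02
tcp_pos: [0.561, 0.0514, 0.0084]
tool_rot: [0.74, 0.673, 0.0, -0.0]
wrist_force: [0.6, 2.1, -1.0]
grip_width: -0.0
finger_force: 1.3
```

```bash
python3 f.py
python3 - <<'E'
from h import *
a=capture("scene")[200:400,130:430];cv2.imwrite("pics/s5.png",cv2.resize(a,None,fx=2.5,fy=2.5)[:,:,::-1])
E
```

```text
[ 0.25832941  2.56178702 -1.0308575 ] [0.56097424 0.05131398 0.00833924]
```

View pics/s5.png

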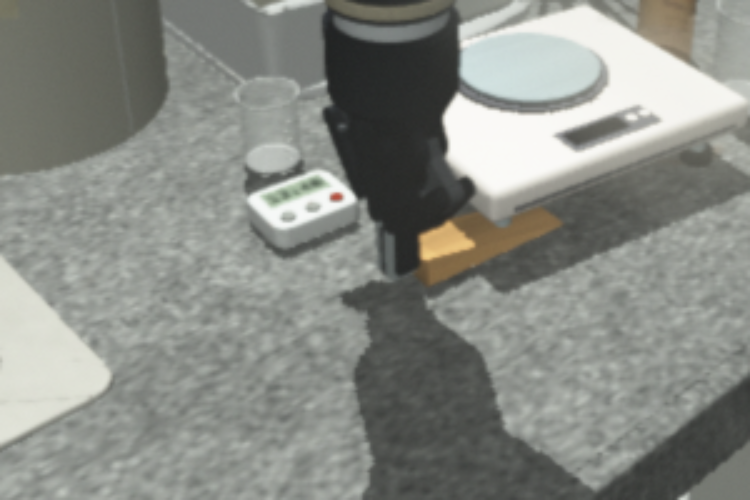

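The wedge is snug at 2.5 N, with the tip at (560,222), and the balance looks level and unmoved. Now I'll back off, rise and go over the corner.

Emit:
jog_arm(rows=[[[0,0.5,0],0,0],[[0.1,1.5,0],0,0],[[0.1,3,1],0,0],[[0.1,3.5,5],0,0],[[0.1,3.5,10],0,0],[[-0.2,0,12],0,0],[[-0.4,-4,12],0,0],[[-0.6,-7.5,11],0,0],[[-0.6,-8.5,9],0,0],[[-0.6,-8.5,7],0,0],[[-0.6,-8.5,6],0,0],[[-0.6,-8.5,5.6],0,0],[[-0.6,-8.5,5.6],0,0],[[-0.6,-8.5,5.6],0,0]])

```text
time_s: 13.12
tcp_pos: [0.5555, -0.0335, 0.0649]
tool_rot: [0.74, 0.673, 0.0, 0.0]
wrist_force: [1.0, -0.6, 0.2]
grip_width: 0.0
finger_force: 0.0
```

```bash
python3 f.py
python3 - <<'E'
from h import *
a=capture("scene")[200:400,130:430];cv2.imwrite("pics/s6.png",cv2.resize(a,None,fx=2.5,fy=2.5)[:,:,::-1])
E
```

```text
[ 0.44177734  0.07104281 -0.17465613] [ 0.55508544 -0.03395832  0.06460362]
```

View pics/s6.png

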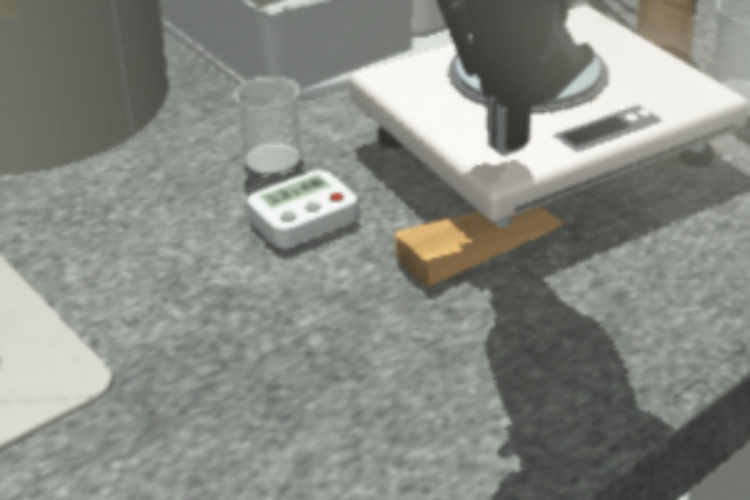

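The fingertips are at about (510,150), 10 mm above the corner deck, and the wedge stayed in place. I'll lower now.

Emit:
jog_arm(rows=[[[0,0,-0.5],0,0],[[0,0,-0.8],0,0],[[0,0,-1.0],0,0],[[0,0,-1.0],0,0]])

```text
time_s: 13.98
tcp_pos: [0.555, -0.0338, 0.0542]
tool_rot: [0.74, 0.673, 0.0, -0.0]
wrist_force: [0.3, 0.7, 0.8]
grip_width: 0.0001
finger_force: 0.0
```

Emit:
jog_arm(rows=[[[0,0,-0.1],0,0],[[0,0,-0.1],0,0],[[0,0,-0.1],0,0]])

```text
time_s: 14.35
tcp_pos: [0.5551, -0.0338, 0.0541]
tool_rot: [0.74, 0.673, -0.0, 0.0]
wrist_force: [-1.6, 0.2, 6.7]
grip_width: -0.0
finger_force: 3.3
```

```bash
python3 f.py
```

```text
[-1.92171607 -0.01179406  6.49935947] [ 0.55507552 -0.03383751  0.05408661]
```

Emit:
jog_arm(rows=[[[0,0,-0.06],0,0],[[0,0,-0.06],0,0],[[0,0,-0.06],0,0],[[0,0,-0.06],0,0]])

```text
time_s: 15.15
tcp_pos: [0.5551, -0.0338, 0.054]
tool_rot: [0.74, 0.673, -0.0, 0.0]
wrist_force: [-2.8, 0.0, 10.1]
grip_width: 0.0001
finger_force: 5.2
```

```bash
python3 f.py
python3 - <<'E'
from h import *
a=capture("scene")[200:400,130:430];cv2.imwrite("pics/s7.png",cv2.resize(a,None,fx=2.5,fy=2.5)[:,:,::-1])
E
```

```text
[-3.67995418 -0.19196855 10.55488153] [ 0.5550485  -0.03381311  0.05398897]
```

View pics/s7.png

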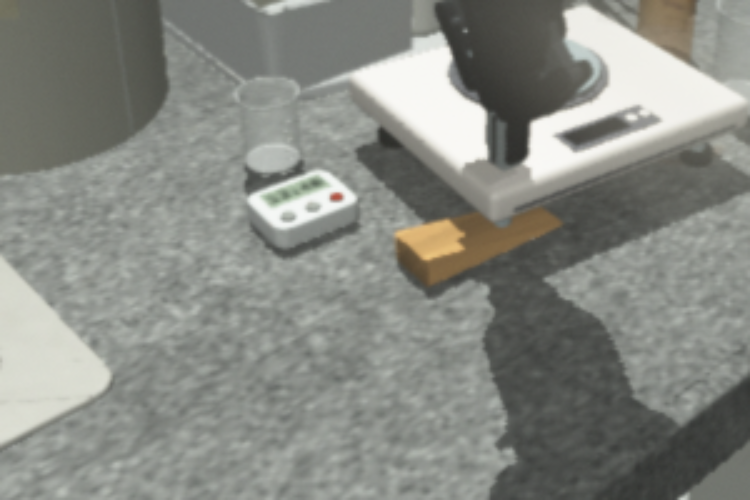

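The fingertips press at about (510,163) near the corner with about 10.5 N. The wedge is unmoved, and the deck is steady at 54 mm, so it isn't rocking.

```bash
python3 -c "
from bench import env
print(env.hand_in())"
```

```text
the job is handed in; nothing more can be done
None
```

I pushed the wedge snugly under the bare stud (about 2.5 N at the end) and handed the job in while pressing the corner with about 10.5 N; the balance did not rock, nothing nearby was seen to move, and the judge's verdict was not shown.

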